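Heft three sewing tins and hold up the one full of pins

ROBOT

A 6-joint arm with a two-finger parallel gripper is mounted at the origin on the work surface. World frame = base frame: x ahead of the robot, y to its left, z up, the work surface at z = 0. Lengths are in m, angles in rad, forces in N, time in s.
With the tool pointing down it reaches from about 0.35 to 0.775 m from the base axis. Payload 5.5 kg.
Tool frame: the origin (TCP) lies at the very end of the fingers, on their centre line; the grasp point (between the pads) lies 19 mm behind it; z points along the fingers, y is the line along which they close (so a half turn about z gives the same grasp; the last joint's range is limited). The gripper opens to 85 mm and grips with 20 to 120 N. Pads are 22 mm wide; open, the fingers measure 114 mm over their backs; the gripper's body (76 mm by 85 mm) begins 54 mm behind the grasp point. The pads swing forward as they close: fully open they stand 13 mm farther back than shut.
Start: joints at [-1.345, 0.313, 0.046, 1.304, 0, 1.431], TCP at [0.206, -0.537, 0.231] pointing down, gripper open.
Joint ranges: [-2.76, 2.76], [-0.86, 1.69], [-1.03, 1.26], [-2.2, 2.34], [-1.47, 1.5], [-3.14, 3.14]. Speed limits (rad/s): [2.57, 2.57, 3.14, 3.14, 3.14, 3.14].

INTERFACE

Orientations are given as a unit quaternion [w, x, y, z].
In Python, from workcell import env, cams, ticket, spotter gives the robot as it stands.
- The arm moves only by the tool jog_arm, never from a script. Its argument "increments" is a list that holds one entry, the list of rows, each a list of 7 numbers: the shift along the tool's x, y, z in units of 0.25 m (1.0 is 0.25 m), then the turn, a rotation vector about the tool's x, y, z in units of 180 degrees (1.0 is 180 degrees), then the closure in counts, from 0 (fully open) to 255 (shut). A call has 1 to 20 rows; each row shifts and turns the commanded pose from where the row before left it, along the tool's axes as they then stand; what a row does not reach is not made up. A row lasts 1/10 s, in which the tool goes at most 50 mm and 8.59 degrees, less where a joint would pass 70% of its speed; a pose out of reach is approached as far as the arm can. A call with a number of a shift or a turn outside -1 to 1 is refused whole. A call with a gripper value outside its range is refused whole. The fingers move at their own pace and stop on an object; "force" is the grip in N (left out, the last holds). Time passes only in rows, so rows that do not move let the fingers close. It gives the time, the measured TCP pose, the force, the opening and the grip force at its end, in the units of the state.
- env.get_state(): the state, without advancing time (a new reading comes with each control period).
- cams.read_camera(name): name is "side" or "top" or "wrist"; returns a dict with "pixels" (384x512x3 uint8, red, green, blue), "fx", "fy", "cx", "cy" (pixels), "xyz" and "attitude" of the camera in the world; the wrist camera has in their place "mount" (4x4, takes a point from camera to tool coordinates, whose origin is the TCP and whose axes are the flange's). Camera axes: x right, y down, z forward; pixel columns grow to the right and rows downward; lengths in m; the calibration is good to about 2 mm. The wrist camera is an equidistant fisheye: a pixel r from the principal point sees the ray r / f radians off the axis. A picture is of the moment at which its call begins: read the wrist's pose just before it. There is no depth.
- ticket.hand_in(): hands the job in; it is judged then, once.
Trained networks look in the newest picture that a camera, given by its name, has taken for a name from the list of things; names that differ only in an ending like _2 or _b are one class to them, and where a whole thing is asked for, a point or a joint stands for the part that bears it (a point fixed in the world has none). Each returns a list of dicts, best first, with "conf" (0 to 1); they miss things now and then, are a little off and sometimes report something else, mostly with a low value. They report only what shows in the picture. A call takes as long as a camera call. They do not tell look-alikes from the thing itself.
- spotter.find_in(target, camera): "uv" ([column, row] in pixels, amid what is visible of it).
- spotter.cut_out(target, camera): "region" (384x512 bool, what is visible of it) and "uv" ([column, row] in pixels, amid what is visible of it).
- spotter.landmark_of(target, camera): "uv" ([column, row] in pixels: a listed point, or the origin of a listed thing).
The state is a dict: "clock": time; "joint_pos": joint angles; "qvel": joint speeds; "tau": joint torques, N m; "tcp_pos": TCP position; "orientation": TCP orientation; "wrist_force": force on the tool from outside, world axes, zero at the start; "ft_torque": the same for the moment, N m; "finger_gap": finger opening in m; "grip_force": force on a finger pad.
Only numpy, scipy, OpenCV 4.12 (cv2) and the standard library are available. Lean on these libraries where they do the work, as an engineer would, in place of code of your own. Each camera call takes 0.05 s, during which the arm holds its last target. There are 200 camera calls.

TASK

Three identical closed tins stand in the wooden tray, and the one packed with steel pins is clearly the heaviest. Move all three from the tray onto the green cutting mat so that they stand upright there together, feeling the weight of each as you carry it; do not drop or tip any, and leave the other things on the table where they are. Then pick the heaviest tin up again and finish while holding it still and upright in the gripper, about 20 cm above the mat, with the two lighter ones left standing on the mat.

Things in the scene. Friction and masses are not known exactly. Their poses are not given: they have to be found in the camera images.
- tin_a: one of three identical-looking closed tins (blue, aluminium lid band, lid fixed on), 56 mm across, 70 mm tall, standing in the tray at the start. They differ only in weight: two weigh 0.2 to 0.37 kg, one 0.55 to 0.72 kg; neither looks, name nor place tells which. Origin: centre of its underside; z up along its axis. Grip it across any diameter.
- tin_b: one of three identical-looking closed tins (blue, aluminium lid band, lid fixed on), 56 mm across, 70 mm tall, standing in the tray at the start. They differ only in weight: two weigh 0.2 to 0.37 kg, one 0.55 to 0.72 kg; neither looks, name nor place tells which. Origin: centre of its underside; z up along its axis. Grip it across any diameter.
- tin_c: one of three identical-looking closed tins (blue, aluminium lid band, lid fixed on), 56 mm across, 70 mm tall, standing in the tray at the start. They differ only in weight: two weigh 0.2 to 0.37 kg, one 0.55 to 0.72 kg; neither looks, name nor place tells which. Origin: centre of its underside; z up along its axis. Grip it across any diameter.
- tray: fixed dark wooden tray, 200 mm (its x) by 300 mm (its y), walls 16 mm high and 5 mm thick, inner floor 5 mm above the table; origin: centre of its underside. The tins stand in a row along its y, about 95 mm apart, near its x = -30 mm; two thread spools stand at its x = +70 mm
- mat: fixed green cutting mat with a white grid, lying flat: 220 mm (its x) by 300 mm (its y), 3 mm thick; origin: centre of its underside. A steel pattern weight lies on it near its x = +82 mm, y = 0; the rest of it is free. Tray and mat lie side by side in front of the robot, either one on the left
- weight: steel pattern weight (disc 44 mm across, 18 mm high) lying on the mat, to be left alone; origin: centre of its underside
- spool_navy: navy thread spool, 32 mm across, 45 mm tall, standing in the tray beyond the tins; to be left alone; origin: centre of its underside
- spool_cream: cream thread spool, 32 mm across, 45 mm tall, standing in the tray beyond the tins; to be left alone; origin: centre of its underside
- cone_orange: orange thread cone, 72 mm across, 130 mm tall, standing behind tray and mat; to be left alone; origin: centre of its underside
- cone_teal: teal thread cone, 72 mm across, 130 mm tall, standing behind tray and mat; to be left alone; origin: centre of its underside
- dish: red pin dish, 80 mm across, 25 mm high, behind tray and mat; to be left alone; origin: centre of its underside
- driver: small screwdriver, 150 mm long, lying flat on the table behind tray and mat; to be left alone; x along it towards the tip
Things that resemble listed ones, but are neither listed nor needed, are in the scene too. What is shaped like the tin_b but yellow is not meant.

How it is judged:
By the outcome, as a careful person would: the job done as asked, in the order asked, and still so for the second after the job is handed in, while the arm keeps its last pose, push and grip.
It also fails if it takes over 72 s, if anything falls off the work surface, if the arm or the gripper's body presses on something with over 40 N, if the wrist force passes 120 N, or if a joint passes its speed limit or range.

## Working session

There is one attempt and no reset: what is moved stays moved. The work goes in short steps, Python scripts to look and compute and a tool call to move; the robot and the scene stay as the last step left them, time stands still between calls to the robot, and variables do not carry over. Pictures are saved under pics/ and viewed, at most 10 in all, crops included, and the job is handed in when it is done.

Besides the shell and the picture viewer there is one more tool, called after "Call:" as name(argument=value, ...) on one line, values as JSON. jog_arm: Moves the arm, as the interface text tells. Shifts and turns lie within -1 to 1; 1 stands for 0.25 m of shift or 180 degrees of turn. Its arguments: {"type":"object","properties":{"increments":{"type":"array"},"force":{"type":"number"}},"required":["increments"]}

```bash
mkdir -p pics; cat > h.py <<'E'
import numpy as np, cv2
from scipy.spatial.transform import Rotation as R
from workcell import env, cams, ticket, spotter
def rot(a):
    a=np.array(a,float)
    return a if a.shape==(3,3) else R.from_quat(np.r_[a[1:],a[0]]).as_matrix()
def at_z(c,uv,z):
    d=rot(c['attitude'])@np.array([(uv[0]-c['cx'])/c['fx'],(uv[1]-c['cy'])/c['fy'],1])
    p=np.array(c['xyz']); return p+d*(z-p[2])/d[2]
def save(c,n): cv2.imwrite('pics/'+n,c['pixels'][:,:,::-1])
E
python3 - <<'E'
from h import *
s=env.get_state(); print(s['clock'],s['tcp_pos'],s['orientation'],s['wrist_force'],s['finger_gap'])
c=cams.read_camera('top'); save(c,'top.png'); print({k:v for k,v in c.items() if k!='pixels'})
for n,z in [('tin_a',.04),('tray',0),('mat',.003),('weight',.01),('spool_navy',.025),('spool_cream',.025),('cone_teal',.06),('cone_orange',.06),('dish',.01)]:
    for d in spotter.landmark_of(n,'top'): print(n,round(d['conf'],2),np.round(d['uv']),at_z(c,d['uv'],0.005 if 'tin' in n else 0).round(3))
c=cams.read_camera('side'); save(c,'side.png'); print({k:v for k,v in c.items() if k!='pixels'})
for n in ['tin_a']:
    for d in spotter.landmark_of(n,'side'): print(n,round(d['conf'],2),np.round(d['uv']),at_z(c,d['uv'],0.005).round(3))
E
```

```text
0.0 [ 0.20554538 -0.536457    0.23038821] [-9.22235469e-04  9.83323063e-01  1.81865060e-01 -4.89467419e-05] [0.33276668 0.18763829 0.04372492] 0.08556783751150647
{'fx': 404.97843594357784, 'fy': 404.97843594357784, 'cx': 257.8775326471635, 'cy': 190.8117196957447, 'xyz': array([ 0.48008736, -0.02268249,  0.89378439]), 'attitude': array([ 0.03458812, -0.70417761,  0.70840966, -0.03306524])}
tin_a 0.87 [327. 308.] [ 0.312 -0.167  0.005]
tin_a 0.86 [407. 218.] [ 0.503 -0.347  0.005]
tin_a 0.67 [368. 234.] [ 0.47  -0.26   0.005]
tray 0.7 [367. 221.] [ 0.498 -0.26   0.   ]
tray 0.58 [293.  92.] [ 0.791 -0.103  0.   ]
mat 0.61 [131. 193.] [0.563 0.26  0.   ]
weight 0.73 [134. 163.] [0.63  0.254 0.   ]
spool_navy 0.76 [374. 185.] [ 0.576 -0.279  0.   ]
spool_cream 0.58 [330. 197.] [ 0.551 -0.179  0.   ]
cone_teal 0.69 [244.  93.] [0.789 0.008 0.   ]
cone_orange 0.94 [296.  93.] [ 0.789 -0.108  0.   ]
dish 0.85 [348. 100.] [ 0.77  -0.227  0.   ]
dish 0.68 [327. 247.] [ 0.442 -0.172  0.   ]
{'fx': 474.24940443927505, 'fy': 474.24940443927505, 'cx': 251.6702176222789, 'cy': 202.9869412459237, 'xyz': array([0.47396333, 0.71539554, 0.64981884]), 'attitude': array([ 0.02567886, -0.04361077,  0.90606434, -0.42010249])}
tin_a 0.88 [304. 174.] [ 0.448 -0.154  0.005]
tin_a 0.76 [368. 177.] [ 0.307 -0.156  0.005]
tin_a 0.63 [286. 128.] [ 0.497 -0.348  0.005]
tin_a 0.56 [297. 151.] [ 0.467 -0.247  0.005]
tin_a 0.33 [186. 322.] [0.632 0.266 0.005]
```

View pics/top.png

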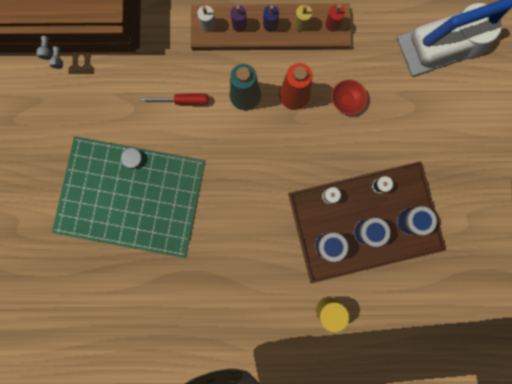

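View pics/side.png

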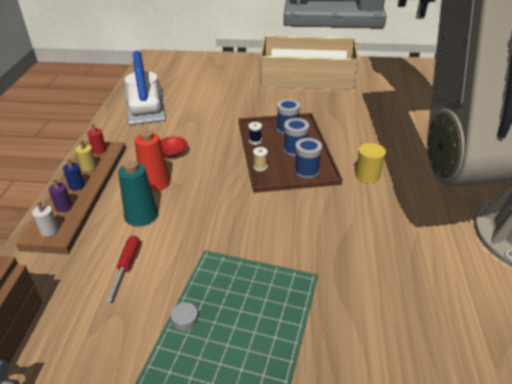

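The tray is on the right, with the lids at about (333,247), (375,233) and (421,221) in the top picture. The mat is on the left with corners near (75,138), (204,160), (186,257) and (54,232), and the yellow look-alike is at (333,317). Next I'll measure the lids and the mat more precisely.

```bash
cat >> h.py <<'E'
def plan(tgt,yaw,frm=None,step=.04):
    """tool-frame: turn about z first, then translation rows"""
    s=env.get_state(); Rm=rot(s['orientation']); p=np.array(s['tcp_pos']) if frm is None else np.array(frm)
    x=np.array([np.cos(yaw),np.sin(yaw),0]); z=np.array([0,0,-1.]); Rt=np.c_[x,np.cross(z,x),z]
    rv=R.from_matrix(Rm.T@Rt).as_rotvec()/np.pi
    d=Rt.T@(np.array(tgt)-p)/.25
    print('turn',rv.round(4),'deg',np.degrees(np.linalg.norm(rv*np.pi)).round(1),'shift',d.round(4),'rows>=',int(np.ceil(np.linalg.norm(d)*.25/step)))
E
python3 - <<'E'
from h import *
for nm,spots in [('top',[(333,247),(375,233),(421,221)]),('side',[(308,144),(296,125),(288,104)])]:
    c=cams.read_camera(nm); im=c['pixels']; hsv=cv2.cvtColor(im,cv2.COLOR_RGB2HSV)
    b=((hsv[...,0]>100)&(hsv[...,0]<130)&(hsv[...,1]>110)&(hsv[...,2]>40)).astype(np.uint8)
    n,l,st,ce=cv2.connectedComponentsWithStats(b)
    for u,v in spots:
        k=[i for i in range(1,n) if np.hypot(*(ce[i]-(u,v)))<9 and st[i,4]>20]
        for i in k: print(nm,st[i],ce[i].round(1),at_z(c,ce[i],.075).round(4))
    if nm=='top':
        g=((hsv[...,0]>60)&(hsv[...,0]<95)&(hsv[...,1]>80)).astype(np.uint8); g[:110]=0
        cs,_=cv2.findContours(g,0,2); m=max(cs,key=cv2.contourArea)
        q=cv2.boxPoints(cv2.minAreaRect(m)); P=np.array([at_z(c,x,.003)[:2] for x in q])
        print(q.round(1),P.round(3),P.mean(0),np.linalg.norm(np.diff(P,axis=0),axis=1))
        w=spotter.landmark_of('weight','top')[0]; print('weight',at_z(c,w['uv'],.003))
s=env.get_state();print(s['joint_pos'],s['tau'])
E
```

```text
top [325 239  17  17 234] [333.1 246.9] [ 0.445  -0.1713  0.075 ]
top [367 224  18  17 235] [375.3 232. ] [ 0.4742 -0.2566  0.075 ]
top [414 212  17  18 242] [421.9 220.3] [ 0.497  -0.3514  0.075 ]
[[180.5 255.5]
 [199.5 160.5]
 [203.9 161.4]
 [184.9 256.4]] [[0.425 0.148]
 [0.634 0.109]
 [0.632 0.099]
 [0.423 0.139]] [0.52867393 0.12354711] [0.21279725 0.01007634 0.21274387]
weight [0.63233308 0.24062682 0.003     ]
side [301 142  16   7  86] [308.3 144.9] [ 0.4442 -0.1674  0.075 ]
side [290 122  14   6  69] [296.4 124.4] [ 0.4727 -0.2517  0.075 ]
side [282 102  13   5  53] [288.2 104.1] [ 0.4958 -0.3472  0.075 ]
[-1.34460663e+00  3.13143900e-01  4.61411757e-02  1.30361754e+00
 -2.26563902e-05  1.43119315e+00] [-1.04141032e-03 -4.80340827e+01  2.98778719e+01 -3.31674501e-04
 -7.79476682e-05 -4.44434846e-06]
```

```bash
python3 - <<'E'
from h import *
c=cams.read_camera('top')
P=np.array([at_z(c,x,.003)[:2] for x in [(75,138),(204,160),(186,257),(54,232)]])
m=P.mean(0); ex=(P[0]+P[1]-P[2]-P[3])/2; ey=(P[0]+P[3]-P[1]-P[2])/2
print(P.round(3),m,np.linalg.norm(ex),np.linalg.norm(ey),np.degrees(np.arctan2(ex[1],ex[0])),np.degrees(np.arctan2(-ey[0],ey[1])))
e=ex/np.linalg.norm(ex); f=np.array([-e[1],e[0]])
for y in (-.09,0,.09): print((m-.035*e+y*f).round(4), np.linalg.norm(m-.035*e+y*f))
yaw=np.radians(106)
plan([.4448,-.170,.2304],yaw); plan([.4448,-.170,.027],yaw,[.4448,-.170,.2304])
E
```

```text
[[0.687 0.388]
 [0.635 0.099]
 [0.422 0.136]
 [0.478 0.426]] [0.55544344 0.26225071] 0.21473699148822395 0.29462508209228283 -10.188568657322623 -10.515004513605628
[0.5051 0.1799] 0.5361447128151463
[0.521  0.2684] 0.586086314062991
[0.5369 0.357 ] 0.644781499412204
turn [ 0.      0.     -0.4725] deg 85.0 shift [1.1474 1.3241 0.0037] rows>= 11
turn [ 0.      0.     -0.4725] deg 85.0 shift [0.     0.     0.8136] rows>= 6
```

Call:
jog_arm(increments=[[[0,0,0,0,0,-0.043,0],[0,0,0,0,0,-0.043,0],[0,0,0,0,0,-0.043,0],[0,0,0,0,0,-0.043,0],[0,0,0,0,0,-0.043,0],[0,0,0,0,0,-0.043,0],[0,0,0,0,0,-0.043,0],[0,0,0,0,0,-0.043,0],[0,0,0,0,0,-0.043,0],[0,0,0,0,0,-0.043,0],[0,0,0,0,0,-0.0425,0],[0,0,0,0,0,0,0]]], force=70)

```text
clock: 2.0
tcp_pos: [0.2057, -0.537, 0.2313]
orientation: [0.0, 0.602, 0.799, -0.0]
wrist_force: [0.5, -0.5, -0.0]
finger_gap: 0.0854
grip_force: 0.0
```

Call:
jog_arm(increments=[[[0.082,0.0946,0,0,0,0,0],[0.082,0.0946,0,0,0,0,0],[0.082,0.0946,0,0,0,0,0],[0.082,0.0946,0,0,0,0,0],[0.082,0.0946,0,0,0,0,0],[0.082,0.0946,0,0,0,0,0],[0.082,0.0946,0,0,0,0,0],[0.082,0.0946,0,0,0,0,0],[0.082,0.0946,0,0,0,0,0],[0.082,0.0946,0,0,0,0,0],[0.082,0.0946,0,0,0,0,0],[0.082,0.0946,0,0,0,0,0],[0.082,0.0946,0,0,0,0,0],[0.081,0.0946,0,0,0,0,0],[0,0,0.12,0,0,0,0],[0,0,0.12,0,0,0,0],[0,0,0.12,0,0,0,0],[0,0,0,0,0,0,0],[0,0,0,0,0,0,0]]])

```text
clock: 3.9
tcp_pos: [0.4447, -0.1699, 0.1416]
orientation: [-0.0, 0.602, 0.798, -0.0]
wrist_force: [0.6, -0.1, -0.2]
finger_gap: 0.0851
grip_force: 0.0
```

```bash
python3 - <<'E'
from h import *
s=env.get_state(); print(s['clock'],s['tcp_pos'],s['orientation'],s['wrist_force'],s['joint_pos'])
plan([.4448,-.170,.027],np.radians(106))
s=env.get_state();c=cams.read_camera('wrist'); save(c,'w1.png')
print(c['fx'],c['cx'],c['cy'],np.array(c['mount']).round(4))
E
```

```text
3.9 [ 0.4446621  -0.16994259  0.14162183] [-4.26277519e-04  6.02463741e-01  7.98146135e-01 -7.56758914e-05] [ 0.57873423 -0.14383804 -0.16289062] [-5.33876708e-01  1.73100061e-01 -3.63688901e-01  1.03487153e+00
 -5.45052583e-05  7.59292166e-01]
turn [-0.0002 -0.0002 -0.0005] deg 0.1 shift [-4.000e-04  5.000e-04  4.585e-01] rows>= 3
297.3186396354542 257.319236942459 194.41200427721054 [[ 3.000e-04 -9.531e-01 -3.028e-01  7.660e-02]
 [ 1.000e+00  3.000e-04  0.000e+00 -4.000e-04]
 [ 1.000e-04 -3.028e-01  9.531e-01 -1.422e-01]
 [ 0.000e+00  0.000e+00  0.000e+00  1.000e+00]]
```

View pics/w1.png

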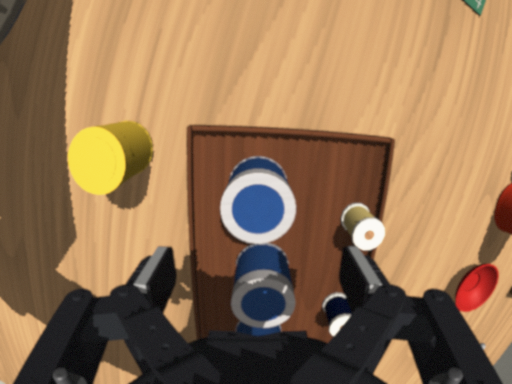

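The wrist view has tin 1's lid centred at (258,208), which works out to within 1 mm of the tool axis. I'll descend, grip and lift.

Call:
jog_arm(increments=[[[0,0,0.1,0,0,0,0],[0,0,0.1,0,0,0,0],[0,0,0.1,0,0,0,0],[0,0,0.1,0,0,0,0],[0,0,0.058,0,0,0,0],[0,0,0,0,0,0,0],[0,0,0,0,0,0,255],[0,0,0,0,0,0,255],[0,0,0,0,0,0,255],[0,0,0,0,0,0,255],[0,0,0,0,0,0,255],[0,0,0,0,0,0,255]]], force=70)

```text
clock: 5.15
tcp_pos: [0.4463, -0.1711, 0.0289]
orientation: [0.002, 0.602, 0.799, -0.0]
wrist_force: [-0.6, 0.4, 6.1]
finger_gap: 0.0551
grip_force: 73.2
```

Call:
jog_arm(increments=[[[0,0,-0.03,0,0,0,255],[0,0,-0.06,0,0,0,255],[0,0,-0.1,0,0,0,255],[0,0,-0.1,0,0,0,255],[0,0,-0.1,0,0,0,255],[0,0,-0.1,0,0,0,255],[0,0,-0.06,0,0,0,255],[0,0,0,0,0,0,255],[0,0,0,0,0,0,255],[0,0,0,0,0,0,255],[0,0,0,0,0,0,255]]])

```text
clock: 6.25
tcp_pos: [0.4441, -0.1696, 0.1632]
orientation: [-0.001, 0.602, 0.799, -0.0]
wrist_force: [-0.4, -0.2, -2.0]
finger_gap: 0.0547
grip_force: 74.3
```

```bash
python3 - <<'E'
from h import *
s=env.get_state(); print(s['clock'],s['tcp_pos'],s['orientation'],s['wrist_force'],s['tau'],s['finger_gap'])
y=np.radians(80)
plan([.5369,.357,s['tcp_pos'][2]],y)
E
```

```text
6.25 [ 0.444073   -0.1696198   0.16318065] [-1.11562631e-03  6.01777674e-01  7.98662855e-01 -1.72246241e-04] [-0.38017432 -0.21010416 -2.01488977] [ 1.16416978e-02 -3.90265095e+01  2.94451278e+01  1.34839414e-02
  1.39793392e-03  3.31797828e-04] 0.05466462940621748
turn [-0.0006 -0.0004  0.1445] deg 26.0 shift [ 2.139e+00 -1.000e-04  0.000e+00] rows>= 14
```

Call:
jog_arm(increments=[[[0,0,0,0,0,0.036,255],[0,0,0,0,0,0.036,255],[0,0,0,0,0,0.036,255],[0,0,0,0,0,0.0365,255],[0.05,0,0,0,0,0,255],[0.1,0,0,0,0,0,255],[0.15,0,0,0,0,0,255],[0.15,0,0,0,0,0,255],[0.15,0,0,0,0,0,255],[0.15,0,0,0,0,0,255],[0.15,0,0,0,0,0,255],[0.15,0,0,0,0,0,255],[0.15,0,0,0,0,0,255],[0.15,0,0,0,0,0,255],[0.15,0,0,0,0,0,255],[0.15,0,0,0,0,0,255],[0.15,0,0,0,0,0,255],[0.15,0,0,0,0,0,255],[0.12,0,0,0,0,0,255],[0.07,0,0,0,0,0,255]]])

```text
clock: 8.25
tcp_pos: [0.5367, 0.36, 0.163]
orientation: [-0.001, 0.764, 0.645, -0.001]
wrist_force: [0.7, -0.4, -2.0]
finger_gap: 0.0548
grip_force: 74.3
```

Call:
jog_arm(increments=[[[0,0,0,0,0,0,255],[0,0,0,0,0,0,255],[0,0,0,0,0,0,255],[0,0,0.08,0,0,0,255],[0,0,0.1,0,0,0,255],[0,0,0.1,0,0,0,255],[0,0,0.1,0,0,0,255],[0,0,0.08,0,0,0,255],[0,0,0.04,0,0,0,255],[0,0,0,0,0,0,255],[0,0,0,0,0,0,255],[0,0,0,0,0,0,255]]])

```text
clock: 9.45
tcp_pos: [0.5388, 0.3571, 0.0408]
orientation: [0.0, 0.766, 0.643, 0.001]
wrist_force: [-0.4, -0.2, -2.5]
finger_gap: 0.0546
grip_force: 74.4
```

```bash
python3 - <<'E'
from h import *
s=env.get_state(); print(s['clock'],s['tcp_pos'],s['orientation'],s['wrist_force'],s['finger_gap'],s['joint_pos'])
plan([.5369,.357,.027],np.radians(80))
c=cams.read_camera('side'); save(c,'s2.png')
E
```

```text
9.45 [0.53884943 0.35712425 0.04083601] [3.33665458e-04 7.66103102e-01 6.42716410e-01 1.24140600e-03] [-0.37814695 -0.19895859 -2.48730816] 0.05464796908118274 [ 4.61248435e-01  5.57329318e-01 -5.99891001e-02  9.50907831e-01
 -6.62805275e-05  2.20676210e+00]
turn [ 0.0007 -0.0005 -0.0001] deg 0.1 shift [-0.0018 -0.0076  0.0553] rows>= 1
```

View pics/s2.png

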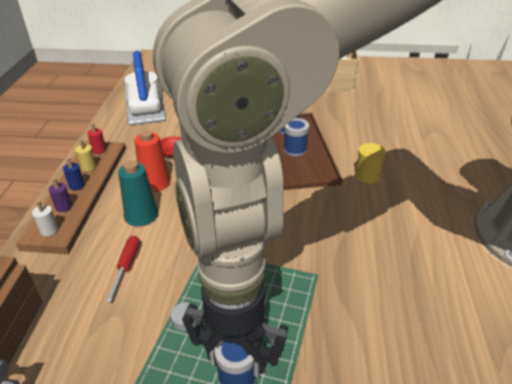

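The gripper holds the tin upright above the mat (side view, near (237,365)), and it reads as light. I'll set it down slowly.

Call:
jog_arm(increments=[[[0,0,0.024,0,0,0,255],[0,0,0.016,0,0,0,255],[0,0,0.008,0,0,0,255],[0,0,0.006,0,0,0,255],[0,0,0,0,0,0,255],[0,0,0,0,0,0,255]]])

```text
clock: 10.1
tcp_pos: [0.5374, 0.3568, 0.0269]
orientation: [0.0, 0.766, 0.643, -0.0]
wrist_force: [-3.6, -1.3, 6.4]
finger_gap: 0.0548
grip_force: 75.2
```

Call:
jog_arm(increments=[[[0,0,0,0,0,0,180],[0,0,0,0,0,0,100],[0,0,0,0,0,0,0],[0,0,0,0,0,0,0],[0,0,0,0,0,0,0],[0,0,0,0,0,0,0],[0,0,-0.05,0,0,0,0],[0,0,-0.1,0,0,0,0],[0,0,-0.15,0,0,0,0],[0,0,-0.15,0,0,0,0],[0,0,-0.1,0,0,0,0],[0,0,0,0,0,0,0],[0,0,0,0,0,0,0]]])

```text
clock: 11.4
tcp_pos: [0.5383, 0.3571, 0.1646]
orientation: [0.0, 0.766, 0.643, 0.001]
wrist_force: [-0.7, 0.4, -1.0]
finger_gap: 0.0858
grip_force: 0.0
```

```bash
python3 - <<'E'
from h import *
s=env.get_state(); print(s['clock'],s['tcp_pos'],s['wrist_force'],s['finger_gap'])
plan([.4735,-.2548,s['tcp_pos'][2]],np.radians(106))
E
```

```text
11.4 [0.53827508 0.35705301 0.16458073] [-0.68879656  0.39706471 -0.97986703] 0.0857643518035377
turn [ 0.0007 -0.0003 -0.1445] deg 26.0 shift [-2.2812 -0.9237  0.    ] rows>= 16
```

Call:
jog_arm(increments=[[[0,0,0,0,0,-0.036,0],[0,0,0,0,0,-0.036,0],[0,0,0,0,0,-0.036,0],[0,0,0,0,0,-0.0365,0],[-0.1426,-0.0577,0,0,0,0,0],[-0.1426,-0.0577,0,0,0,0,0],[-0.1426,-0.0577,0,0,0,0,0],[-0.1426,-0.0577,0,0,0,0,0],[-0.1426,-0.0577,0,0,0,0,0],[-0.1426,-0.0577,0,0,0,0,0],[-0.1426,-0.0577,0,0,0,0,0],[-0.1426,-0.0577,0,0,0,0,0],[-0.1426,-0.0577,0,0,0,0,0],[-0.1426,-0.0577,0,0,0,0,0],[-0.1426,-0.0577,0,0,0,0,0],[-0.1426,-0.0577,0,0,0,0,0],[-0.1426,-0.0577,0,0,0,0,0],[-0.1426,-0.0577,0,0,0,0,0],[-0.1426,-0.0577,0,0,0,0,0],[-0.1426,-0.0577,0,0,0,0,0]]])

```text
clock: 13.4
tcp_pos: [0.4719, -0.256, 0.1618]
orientation: [-0.001, 0.602, 0.799, 0.0]
wrist_force: [0.9, -0.4, 0.7]
finger_gap: 0.0853
grip_force: 0.0
```

Call:
jog_arm(increments=[[[0,0,0,0,0,0,0],[0,0,0,0,0,0,0],[0,0,0,0,0,0,0]]])

```text
clock: 13.7
tcp_pos: [0.4725, -0.254, 0.1623]
orientation: [-0.001, 0.602, 0.799, 0.0]
wrist_force: [0.2, 0.9, -0.4]
finger_gap: 0.0853
grip_force: 0.0
```

```bash
cat >> h.py <<'E'
def lid(zl):
    """lid centre of the blue tin under the gripper, from the wrist camera"""
    s=env.get_state(); c=cams.read_camera('wrist'); M=np.array(c['mount'])
    hsv=cv2.cvtColor(c['pixels'],cv2.COLOR_RGB2HSV)
    b=((hsv[...,0]>100)&(hsv[...,0]<130)&(hsv[...,1]>110)&(hsv[...,2]>40)).astype(np.uint8)
    n,l,st,ce=cv2.connectedComponentsWithStats(b)
    for i in range(1,n):
        if st[i,4]<150: continue
        uv=(ce[i]-(c['cx'],c['cy'])); r=np.hypot(*uv); th=r/c['fx']
        d=np.r_[np.sin(th)*uv/r,np.cos(th)]; Rm=rot(s['orientation'])
        d=Rm@M[:3,:3]@d; p=np.array(s['tcp_pos'])+Rm@M[:3,3]
        print('blob',st[i],(p+d*(zl-p[2])/d[2]).round(4))
E
python3 - <<'E'
from h import *
s=env.get_state(); print(s['clock'],s['tcp_pos'],s['wrist_force'],s['finger_gap'])
lid(.075); plan([.4735,-.2548,.027],np.radians(106))
E
```

```text
13.7 [ 0.47251153 -0.25395914  0.16232112] [ 0.16862358  0.90256399 -0.40321123] 0.08534997409506201
blob [236 157  47  16 271] [ 0.4647 -0.2249  0.075 ]
blob [ 236  180   46   44 1592] [ 0.4737 -0.2561  0.075 ]
blob [230 244  50  32 894] [ 0.4852 -0.3073  0.075 ]
blob [235 283  39  30 934] [ 0.4965 -0.3504  0.075 ]
blob [480 336  24  47 436] [ 0.9107 -0.4085  0.075 ]
turn [-0.0003 -0.0005  0.0004] deg 0.1 shift [-0.0049  0.0016  0.5423] rows>= 4
```

Call:
jog_arm(increments=[[[-0.008,0.002,0.1,0,0,0,0],[0,0,0.12,0,0,0,0],[0,0,0.12,0,0,0,0],[0,0,0.12,0,0,0,0],[0,0,0.08,0,0,0,0],[0,0,0,0,0,0,0],[0,0,0,0,0,0,255],[0,0,0,0,0,0,255],[0,0,0,0,0,0,255],[0,0,0,0,0,0,255],[0,0,0,0,0,0,255],[0,0,0,0,0,0,255]]])

```text
clock: 14.95
tcp_pos: [0.4754, -0.2575, 0.0302]
orientation: [0.002, 0.602, 0.799, 0.0]
wrist_force: [-0.2, 1.9, 7.2]
finger_gap: 0.0544
grip_force: 74.9
```

Call:
jog_arm(increments=[[[0,0,-0.03,0,0,0,255],[0,0,-0.06,0,0,0,255],[0,0,-0.1,0,0,0,255],[0,0,-0.1,0,0,0,255],[0,0,-0.1,0,0,0,255],[0,0,-0.1,0,0,0,255],[0,0,-0.06,0,0,0,255],[0,0,0,0,0,0,255],[0,0,0,0,0,0,255],[0,0,0,0,0,0,255],[0,0,0,0,0,0,255]]])

```text
clock: 16.05
tcp_pos: [0.4734, -0.2563, 0.1644]
orientation: [-0.001, 0.602, 0.799, -0.0]
wrist_force: [0.1, -0.5, -5.9]
finger_gap: 0.0546
grip_force: 75.1
```

```bash
python3 - <<'E'
from h import *
s=env.get_state(); print(s['clock'],s['tcp_pos'],s['orientation'],s['wrist_force'],s['finger_gap'])
plan([.521,.2684,s['tcp_pos'][2]],np.radians(80))
E
```

```text
16.05 [ 0.47342649 -0.25629501  0.16436215] [-1.36507780e-03  6.01764998e-01  7.98672037e-01 -3.45232873e-05] [ 0.075921   -0.47102157 -5.92976329] 0.05456648837112075
turn [-0.0007 -0.0005  0.1445] deg 26.0 shift [ 2.0999 -0.177   0.    ] rows>= 14
```

Tin 2 weighs about 5.9 N, so it is probably the heavy one. I'll put it in the middle place.

Call:
jog_arm(increments=[[[0,0,0,0,0,0.036,255],[0,0,0,0,0,0.036,255],[0,0,0,0,0,0.036,255],[0,0,0,0,0,0.0365,255],[0.05,-0.004,0,0,0,0,255],[0.1,-0.008,0,0,0,0,255],[0.145,-0.0125,0,0,0,0,255],[0.145,-0.0125,0,0,0,0,255],[0.145,-0.0125,0,0,0,0,255],[0.145,-0.0125,0,0,0,0,255],[0.145,-0.0125,0,0,0,0,255],[0.145,-0.0125,0,0,0,0,255],[0.145,-0.0125,0,0,0,0,255],[0.145,-0.0125,0,0,0,0,255],[0.145,-0.0125,0,0,0,0,255],[0.145,-0.0125,0,0,0,0,255],[0.145,-0.0125,0,0,0,0,255],[0.145,-0.0125,0,0,0,0,255],[0.14,-0.01,0,0,0,0,255],[0.07,-0.005,0,0,0,0,255]]])

```text
clock: 18.05
tcp_pos: [0.5208, 0.2711, 0.165]
orientation: [-0.001, 0.764, 0.645, -0.0]
wrist_force: [-0.6, -0.0, -6.2]
finger_gap: 0.0548
grip_force: 75.0
```

Call:
jog_arm(increments=[[[0,0,0,0,0,0,255],[0,0,0,0,0,0,255],[0,0,0,0,0,0,255],[0,0,0.08,0,0,0,255],[0,0,0.1,0,0,0,255],[0,0,0.1,0,0,0,255],[0,0,0.1,0,0,0,255],[0,0,0.08,0,0,0,255],[0,0,0.03,0,0,0,255],[0,0,0,0,0,0,255],[0,0,0,0,0,0,255],[0,0,0,0,0,0,255]]])

```text
clock: 19.25
tcp_pos: [0.5231, 0.2679, 0.0448]
orientation: [0.001, 0.766, 0.643, 0.001]
wrist_force: [1.2, -0.2, -6.4]
finger_gap: 0.0549
grip_force: 75.3
```

Call:
jog_arm(increments=[[[0,0,0.03,0,0,0,255],[0,0,0.02,0,0,0,255],[0,0,0.012,0,0,0,255],[0,0,0.006,0,0,0,255],[0,0,0,0,0,0,255],[0,0,0,0,0,0,255]]])

```text
clock: 19.85
tcp_pos: [0.5216, 0.2678, 0.0282]
orientation: [0.0, 0.766, 0.643, 0.0]
wrist_force: [-6.5, -1.7, 10.7]
finger_gap: 0.0545
grip_force: 76.8
```

In contact with the mat. Release and go to tin 3.

Call:
jog_arm(increments=[[[0,0,0,0,0,0,180],[0,0,0,0,0,0,100],[0,0,0,0,0,0,0],[0,0,0,0,0,0,0],[0,0,0,0,0,0,0],[0,0,0,0,0,0,0],[0,0,-0.05,0,0,0,0],[0,0,-0.1,0,0,0,0],[0,0,-0.15,0,0,0,0],[0,0,-0.15,0,0,0,0],[0,0,-0.1,0,0,0,0],[0,0,0,0,0,0,0],[0,0,0,0,0,0,0]]])

```text
clock: 21.15
tcp_pos: [0.5224, 0.268, 0.1649]
orientation: [0.0, 0.766, 0.643, 0.001]
wrist_force: [-0.3, -0.1, 0.2]
finger_gap: 0.0856
grip_force: 0.0
```

```bash
python3 - <<'E'
from h import *
s=env.get_state(); print(s['clock'],s['tcp_pos'],s['wrist_force'],s['finger_gap'])
plan([.4965,-.3505,s['tcp_pos'][2]],np.radians(106))
E
```

```text
21.15 [0.52237473 0.26797785 0.16490607] [-0.34744704 -0.1241196   0.19903266] 0.0855570120172193
turn [ 0.0007 -0.0002 -0.1445] deg 26.0 shift [-2.3495 -0.7814  0.    ] rows>= 16
```

Call:
jog_arm(increments=[[[0,0,0,0,0,-0.036,0],[0,0,0,0,0,-0.036,0],[0,0,0,0,0,-0.036,0],[0,0,0,0,0,-0.0365,0],[-0.1468,-0.0488,0,0,0,0,0],[-0.1468,-0.0488,0,0,0,0,0],[-0.1468,-0.0488,0,0,0,0,0],[-0.1468,-0.0488,0,0,0,0,0],[-0.1468,-0.0488,0,0,0,0,0],[-0.1468,-0.0488,0,0,0,0,0],[-0.1468,-0.0488,0,0,0,0,0],[-0.1468,-0.0488,0,0,0,0,0],[-0.1468,-0.0488,0,0,0,0,0],[-0.1468,-0.0488,0,0,0,0,0],[-0.1468,-0.0488,0,0,0,0,0],[-0.1468,-0.0488,0,0,0,0,0],[-0.1468,-0.0488,0,0,0,0,0],[-0.1468,-0.0488,0,0,0,0,0],[-0.1468,-0.0488,0,0,0,0,0],[-0.1468,-0.0488,0,0,0,0,0]]])

```text
clock: 23.15
tcp_pos: [0.495, -0.3513, 0.162]
orientation: [-0.002, 0.602, 0.799, 0.0]
wrist_force: [1.0, 0.4, 0.4]
finger_gap: 0.0854
grip_force: 0.0
```

Call:
jog_arm(increments=[[[0,0,0,0,0,0,0],[0,0,0,0,0,0,0],[0,0,0,0,0,0,0]]])

```text
clock: 23.45
tcp_pos: [0.4955, -0.3491, 0.1627]
orientation: [-0.001, 0.602, 0.799, 0.0]
wrist_force: [-0.6, 1.1, 0.1]
finger_gap: 0.0856
grip_force: 0.0
```

```bash
python3 - <<'E'
from h import *
s=env.get_state(); print(s['clock'],s['tcp_pos'],s['wrist_force'],s['finger_gap'])
lid(.075); plan([.4965,-.3505,.027],np.radians(106))
E
```

```text
23.45 [ 0.4955411  -0.34913928  0.16268093] [-0.55461639  1.14266972  0.10396815] 0.08558805927537881
blob [236 156  46  15 259] [ 0.4874 -0.3196  0.075 ]
blob [ 236  179   46   44 1590] [ 0.4965 -0.3506  0.075 ]
blob [497 348  15  36 284] [ 1.0221 -0.5405  0.075 ]
turn [-0.0003 -0.0006  0.0004] deg 0.1 shift [-0.0068  0.0009  0.5443] rows>= 4
```

Call:
jog_arm(increments=[[[-0.007,0.001,0.1,0,0,0,0],[0,0,0.12,0,0,0,0],[0,0,0.12,0,0,0,0],[0,0,0.12,0,0,0,0],[0,0,0.08,0,0,0,0],[0,0,0,0,0,0,0],[0,0,0,0,0,0,255],[0,0,0,0,0,0,255],[0,0,0,0,0,0,255],[0,0,0,0,0,0,255],[0,0,0,0,0,0,255],[0,0,0,0,0,0,255]]])

```text
clock: 24.7
tcp_pos: [0.4982, -0.3529, 0.031]
orientation: [0.002, 0.602, 0.799, 0.0]
wrist_force: [0.1, 1.2, 6.4]
finger_gap: 0.0548
grip_force: 74.3
```

Call:
jog_arm(increments=[[[0,0,-0.03,0,0,0,255],[0,0,-0.06,0,0,0,255],[0,0,-0.1,0,0,0,255],[0,0,-0.1,0,0,0,255],[0,0,-0.1,0,0,0,255],[0,0,-0.1,0,0,0,255],[0,0,-0.06,0,0,0,255],[0,0,0,0,0,0,255],[0,0,0,0,0,0,255],[0,0,0,0,0,0,255],[0,0,0,0,0,0,255]]])

```text
clock: 25.8
tcp_pos: [0.4962, -0.3514, 0.1648]
orientation: [-0.001, 0.602, 0.799, 0.0]
wrist_force: [0.4, 1.0, -2.3]
finger_gap: 0.0549
grip_force: 74.5
```

```bash
python3 - <<'E'
from h import *
s=env.get_state(); print(s['clock'],s['tcp_pos'],s['orientation'],s['wrist_force'],s['finger_gap'])
plan([.505,.180,s['tcp_pos'][2]],np.radians(80))
E
```

```text
25.8 [ 0.49617798 -0.35144401  0.16476561] [-1.34605401e-03  6.01773070e-01  7.98665979e-01  1.16961612e-04] [ 0.44035738  0.98549662 -2.27674713] 0.05492923186781769
turn [-0.0006 -0.0006  0.1445] deg 26.0 shift [ 2.0996 -0.3344  0.    ] rows>= 14
```

Tin 3 is light at about 2.3 N, so tin 2 is the heaviest. I'll place tin 3 on the near side.

Call:
jog_arm(increments=[[[0,0,0,0,0,0.036,255],[0,0,0,0,0,0.036,255],[0,0,0,0,0,0.036,255],[0,0,0,0,0,0.0365,255],[0.05,-0.008,0,0,0,0,255],[0.1,-0.016,0,0,0,0,255],[0.145,-0.023,0,0,0,0,255],[0.145,-0.023,0,0,0,0,255],[0.145,-0.023,0,0,0,0,255],[0.145,-0.023,0,0,0,0,255],[0.145,-0.023,0,0,0,0,255],[0.145,-0.023,0,0,0,0,255],[0.145,-0.023,0,0,0,0,255],[0.145,-0.023,0,0,0,0,255],[0.145,-0.023,0,0,0,0,255],[0.145,-0.023,0,0,0,0,255],[0.145,-0.023,0,0,0,0,255],[0.145,-0.023,0,0,0,0,255],[0.14,-0.023,0,0,0,0,255],[0.07,-0.011,0,0,0,0,255]]])

```text
clock: 27.8
tcp_pos: [0.5044, 0.1826, 0.1658]
orientation: [-0.001, 0.764, 0.645, -0.0]
wrist_force: [0.2, -0.9, -2.8]
finger_gap: 0.0545
grip_force: 74.4
```

Call:
jog_arm(increments=[[[0,0,0,0,0,0,255],[0,0,0,0,0,0,255],[0,0,0,0,0,0,255],[0,0,0.08,0,0,0,255],[0,0,0.1,0,0,0,255],[0,0,0.1,0,0,0,255],[0,0,0.1,0,0,0,255],[0,0,0.08,0,0,0,255],[0,0,0.03,0,0,0,255],[0,0,0,0,0,0,255],[0,0,0,0,0,0,255],[0,0,0,0,0,0,255]]])

```text
clock: 29.0
tcp_pos: [0.507, 0.1794, 0.0451]
orientation: [0.001, 0.766, 0.643, 0.001]
wrist_force: [0.2, 0.4, -3.8]
finger_gap: 0.0548
grip_force: 74.6
```

Call:
jog_arm(increments=[[[0,0,0.03,0,0,0,255],[0,0,0.02,0,0,0,255],[0,0,0.01,0,0,0,255],[0,0,0.006,0,0,0,255],[0,0,0,0,0,0,255],[0,0,0,0,0,0,255]]])

```text
clock: 29.6
tcp_pos: [0.5055, 0.1795, 0.0289]
orientation: [0.0, 0.766, 0.643, 0.0]
wrist_force: [-6.7, -1.0, 12.9]
finger_gap: 0.0547
grip_force: 76.0
```

Contact. Release, rise, and move 90 mm along the row to the middle tin.

Call:
jog_arm(increments=[[[0,0,0,0,0,0,180],[0,0,0,0,0,0,100],[0,0,0,0,0,0,0],[0,0,0,0,0,0,0],[0,0,0,0,0,0,0],[0,0,0,0,0,0,0],[0,0,-0.05,0,0,0,0],[0,0,-0.1,0,0,0,0],[0,0,-0.15,0,0,0,0],[0,0,-0.15,0,0,0,0],[0,0,-0.1,0,0,0,0],[0.12,0,0,0,0,0,0],[0.12,0,0,0,0,0,0],[0.12,0,0,0,0,0,0],[0,0,0,0,0,0,0],[0,0,0,0,0,0,0],[0,0,0,0,0,0,0]]])

```text
clock: 31.3
tcp_pos: [0.5212, 0.2674, 0.165]
orientation: [0.0, 0.766, 0.643, -0.0]
wrist_force: [0.5, -0.1, 0.1]
finger_gap: 0.0856
grip_force: 0.0
```

```bash
python3 - <<'E'
from h import *
s=env.get_state(); print(s['clock'],s['tcp_pos'],s['wrist_force'],s['finger_gap'])
lid(.073); plan([.5216,.2679,.027],np.radians(80))
c=cams.read_camera('wrist'); save(c,'w3.png')
E
```

```text
31.3 [0.52117776 0.26739634 0.16497449] [ 0.54031984 -0.10993234  0.05538661] 0.0855897365184037
blob [ 234   61   49   48 1839] [0.5375 0.3568 0.073 ]
blob [236 151  44  14 236] [0.5275 0.3011 0.073 ]
blob [ 235  173   46   44 1568] [0.5219 0.2693 0.073 ]
blob [232 231  51  31 839] [0.5133 0.224  0.073 ]
blob [238 269  40  31 988] [0.506  0.1819 0.073 ]
turn [-0.      0.0002 -0.0003] deg 0.1 shift [0.0029 0.0009 0.5519] rows>= 4
```

View pics/w3.png

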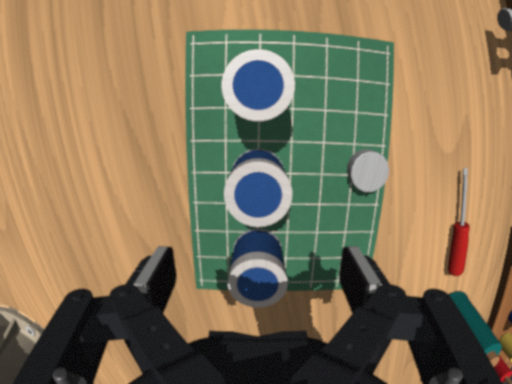

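All three tins stand upright on the mat, at (258,85), (258,193) and (258,280), and the weight at (370,172) hasn't been touched. Now I'll grip the middle tin, the heavy one, and lift it 20 cm.

Call:
jog_arm(increments=[[[0.005,0.001,0.1,0,0,0,0],[0,0,0.12,0,0,0,0],[0,0,0.12,0,0,0,0],[0,0,0.12,0,0,0,0],[0,0,0.09,0,0,0,0],[0,0,0,0,0,0,0],[0,0,0,0,0,0,255],[0,0,0,0,0,0,255],[0,0,0,0,0,0,255],[0,0,0,0,0,0,255],[0,0,0,0,0,0,255],[0,0,0,0,0,0,255]]])

```text
clock: 32.6
tcp_pos: [0.5232, 0.2696, 0.0294]
orientation: [0.001, 0.766, 0.643, 0.002]
wrist_force: [-0.4, -1.6, 6.1]
finger_gap: 0.055
grip_force: 75.0
```

Call:
jog_arm(increments=[[[0,0,-0.03,0,0,0,255],[0,0,-0.06,0,0,0,255],[0,0,-0.1,0,0,0,255],[0,0,-0.1,0,0,0,255],[0,0,-0.1,0,0,0,255],[0,0,-0.1,0,0,0,255],[0,0,-0.1,0,0,0,255],[0,0,-0.1,0,0,0,255],[0,0,-0.08,0,0,0,255],[0,0,-0.03,0,0,0,255],[0,0,0,0,0,0,255],[0,0,0,0,0,0,255],[0,0,0,0,0,0,255],[0,0,0,0,0,0,255],[0,0,0,0,0,0,255]]])

```text
clock: 34.1
tcp_pos: [0.5215, 0.2691, 0.2263]
orientation: [-0.0, 0.766, 0.643, -0.001]
wrist_force: [-0.2, -0.0, -5.7]
finger_gap: 0.0546
grip_force: 75.1
```

```bash
python3 - <<'E'
from h import *
s=env.get_state(); print(s['clock'],s['tcp_pos'],s['orientation'],s['wrist_force'],s['finger_gap'],np.abs(s['qvel']).max())
c=cams.read_camera('side'); save(c,'s4.png')
E
```

```text
34.1 [0.52152598 0.26913538 0.22634387] [-2.50488022e-04  7.66053881e-01  6.42775845e-01 -7.75694374e-04] [-0.16348247 -0.01451349 -5.73071987] 0.054639730768034134 0.0062088740177101065
```

View pics/s4.png

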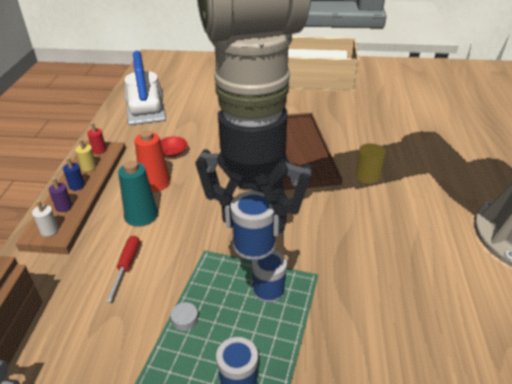

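The heavy tin (5.7 N) is held upright at (254,225), with its underside about 197 mm above the mat. The two light tins are still standing at (270,277) and (238,360).

```bash
python3 -c "
from workcell import ticket; print(ticket.hand_in())"
```

```text
the job is handed in; nothing more can be done
None
```

The job is handed in: the arm is holding the heaviest tin (about 5.8 N, against 2.0–2.5 N for the other two) still and upright about 20 cm above the mat, and the two lighter tins are standing on it.

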